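# Pack the ball knobs into the carton

## Task

The black device has been left lying across the open carton: lift it off and set it down flat in the middle of the red pad (do not drop it). Then pick up the yellow cup and pour all six red ball knobs into the carton, keeping the cup's mouth close above the carton, and stand the empty cup upright in the middle of its blue mat again. Leave the tape roll, the finished kit box and the cutter where they are.

Things in the scene. Friction and masses are not known exactly. Their poses are not given: they have to be found in the camera images.
- carton: Open cardboard carton, fixed to the bench: outside 128 (x) by 98 (y) by 70 mm high, walls and floor 4 mm thick; its lid flap is folded down flat against the outside of the +x wall (3 mm thick). Origin: centre of its underside; z up.
- unit: Black electronic device, a box 46 (x) by 136 (y, its length) by 30 mm high with a yellow label on top, about 0.25 kg; at the start it lies across the carton on the tops of the two long walls, over the middle of the opening. Origin: centre of its underside.
- pad: Red foam-like square pad, fixed on the bench, 140 by 140 mm, 6 mm thick. Origin: centre of its underside.
- mat: Blue square mat, fixed on the bench, 130 by 130 mm, 3 mm thick; the cup stands on it at the start. Origin: centre of its underside.
- cup: Yellow round plastic cup without handle, 85 mm high, outside diameter 50 mm at the foot, widening evenly to 68 mm at the rim, wall 3 mm, floor 4 mm, about 0.08 kg empty. Origin: centre of its underside; z towards the mouth.
- cup_rim (a point): Centre of the cup's mouth, 85 mm above the cup's origin along its z axis.
- knob0: Red plastic ball knob, a smooth 20 mm ball of 12 g with a small brass spot; starts in the cup. Origin: centre of the ball.
- knob1: Red plastic ball knob, a smooth 20 mm ball of 12 g with a small brass spot; starts in the cup. Origin: centre of the ball.
- knob2: Red plastic ball knob, a smooth 20 mm ball of 12 g with a small brass spot; starts in the cup. Origin: centre of the ball.
- knob3: Red plastic ball knob, a smooth 20 mm ball of 12 g with a small brass spot; starts in the cup. Origin: centre of the ball.
- knob4: Red plastic ball knob, a smooth 20 mm ball of 12 g with a small brass spot; starts in the cup. Origin: centre of the ball.
- knob5: Red plastic ball knob, a smooth 20 mm ball of 12 g with a small brass spot; starts in the cup. Origin: centre of the ball.
- tape: Roll of orange tape lying flat, outside diameter 104, inside 76, height 48 mm; bystander. Origin: centre of its underside.
- kit: Closed small cardboard box, the finished kit, 90 (x) by 130 (y) by 55 mm high; bystander. Origin: centre of its underside.
- cutter: Blue box cutter lying flat, 110 mm long (x), blade end 20 mm beyond that, 22 wide, 14 mm high; bystander. Origin: centre of its underside.
Mind the look-alikes: they are no part of the job. What is meant by the unit is not orange, and is the larger of those in its own colour.

How it is judged:
On the way, in this order (a step that is already met when the one before it is completed fails the run):
1. the device lies flat and released on the red pad (horizontal distance between unit and pad below 0.045 m and angle between unit's own z axis and vertical below 0.1 rad and height (world z) of unit below 0.011 m and linear speed of unit below 0.03 m/s and contact force between the fingers and unit below 0.1 N), for 0.2 s.
2. the cup, held by the fingers, is tipped over the carton (more than 70 degrees, its mouth within 12 cm of the carton centre) (angle between cup's own z axis and vertical above 1.22 rad and horizontal distance between cup_rim and carton below 0.12 m and contact force between the fingers and cup above 0.3 N), for 0.05 s.
3. all six knobs are in the carton (x of knob0 in the frame of carton between -0.062 and 0.062 m and y of knob0 in the frame of carton between -0.047 and 0.047 m and z of knob0 in the frame of carton between 0 and 0.068 m and x of knob1 in the frame of carton between -0.062 and 0.062 m and y of knob1 in the frame of carton between -0.047 and 0.047 m and z of knob1 in the frame of carton between 0 and 0.068 m and x of knob2 in the frame of carton between -0.062 and 0.062 m and y of knob2 in the frame of carton between -0.047 and 0.047 m and z of knob2 in the frame of carton between 0 and 0.068 m and x of knob3 in the frame of carton between -0.062 and 0.062 m and y of knob3 in the frame of carton between -0.047 and 0.047 m and z of knob3 in the frame of carton between 0 and 0.068 m and x of knob4 in the frame of carton between -0.062 and 0.062 m and y of knob4 in the frame of carton between -0.047 and 0.047 m and z of knob4 in the frame of carton between 0 and 0.068 m and x of knob5 in the frame of carton between -0.062 and 0.062 m and y of knob5 in the frame of carton between -0.047 and 0.047 m and z of knob5 in the frame of carton between 0 and 0.068 m), for 0.2 s.
At the end, for the whole second after the job is handed in: All six knobs inside the carton (centres within its walls and below its top edge); the device flat on the red pad, at rest, its centre within 45 mm of the pad's centre; the empty cup upright (within 0.1 rad) and at rest on the blue mat, its centre within 40 mm of the mat's centre (all of step 1 and all of step 3 and horizontal distance between cup and mat below 0.04 m and angle between cup's own z axis and vertical below 0.1 rad and height (world z) of cup below 0.008 m and linear speed of cup below 0.03 m/s); the robot touches nothing.
It fails at once if the tape roll, the kit box or the cutter is pushed more than 3 cm (distance of any of tape, kit, cutter from where it was at the start of the episode above 0.03 m).
It fails at once if the device is dropped (falls freely by more than about 3 cm) (linear speed of unit above 0.75 m/s and contact force between the fingers and unit below 0.1 N).
It fails at once if the cup is dropped (falls freely by more than about 3 cm) (linear speed of cup above 0.75 m/s and contact force between the fingers and cup below 0.1 N).
It fails at once if the cup is tipped with its mouth more than 15 cm above the top of the carton (angle between cup's own z axis and vertical above 1.4 rad and height (world z) of cup_rim above 0.22 m).
It also fails if it takes over 72 s, if anything falls off the work surface, if the arm or the gripper's body presses on something with over 40 N, if the wrist force passes 120 N, or if a joint passes its speed limit or range.

## Robot

A 7-joint arm with a two-finger parallel gripper is mounted at the origin on the work surface. World frame = base frame: x ahead of the robot, y to its left, z up, the work surface at z = 0. Lengths are in m, angles in rad, forces in N, time in s.
With the tool pointing down it reaches from about 0.4 to 0.9 m from the base axis. Payload 5.6 kg.
Tool frame: the origin (TCP) lies midway between the tips of the shut fingers; the grasp point (between the pads) lies 19 mm behind it; z points along the fingers, y is the line along which they close (so a half turn about z gives the same grasp; the last joint's range is limited). The gripper opens to 92 mm and grips with 3 to 60 N. Pads are 20 mm wide; open, the fingers measure 128 mm over their backs; the gripper's body (75 mm by 189 mm) begins 69 mm behind the grasp point.
Start: joints at [1.277, 0.468, -0.012, 1.603, 0.006, 1.071, -0.056], TCP at [0.161, -0.63, 0.191] pointing down, gripper open.
Joint ranges: [-2.53, 2.53], [-0.31, 2.02], [-1.57, 1.55], [0.28, 2.44], [-1.29, 4.43], [0.15, 1.84], [-2.92, 2.92]. Speed limits (rad/s): [2.57, 2.57, 3.14, 3.14, 3.14, 3.14, 3.14].

## Interface

Orientations are given as a 3x3 rotation matrix whose columns are the frame's x, y, z axes.
In Python, from station import env, effector, solver, viewer, workorder, search_frame, tip_of gives the robot as it stands. Calls block until the motion is done:
- env.reach(position, orientation): joint-space move of the TCP to a pose.
- env.movel(position, frame=None, rate=0.15): straight line of the TCP; frame=None keeps the orientation; rate is the mean speed in m/s.
- env.goto_joints(angles): joint-space move.
- effector.release() and effector.grasp(squeeze=None): open the fingers fully, or close them until they stop; squeeze is the grip in N (None keeps the last).
- env.pause(seconds).
- solver.inverse_kinematics(position, orientation): joint angles nearest the present ones, or None.
- env.sense(): the state.
- viewer.read_camera(name): name is "scene" or "top" or "wrist"; returns (picture, depth): 384x512x3 uint8, red, green, blue; 384x512 float32, m along the optical axis (not along the pixel's ray), 0 where there is no reading.
- viewer.camera_info(name): a dict with "intrinsics" (3x3 intrinsics, pixels), "eye" and "rotation" of the camera in the world; the wrist camera has in their place "T_tool_cam" (4x4, takes a point from camera to tool coordinates, whose origin is the TCP and whose axes are the flange's). Camera axes: x right, y up, looking along -z (the intrinsics and any distortion apply to the point x, -y, -z); pixel columns grow to the right and rows downward; lengths in m; the calibration is good to about 2 mm. A picture is of the moment at which its call begins: read the wrist's pose just before it. camera_info takes no time and is no camera call.
A pose or a line that the arm cannot do raises env.PlanningError and nothing moves.
- workorder.finish_job(): hands the job in; it is judged then, once.
Trained networks look in the newest picture that a camera, given by its name, has taken for a name from the list of things; names that differ only in an ending like _2 or _b are one class to them, and where a whole thing is asked for, a point or a joint stands for the part that bears it (a point fixed in the world has none). Each returns a list of dicts, best first, with "score" (0 to 1); they miss things now and then, are a little off and sometimes report something else, mostly with a low value. They report only what shows in the picture. A call takes as long as a camera call. They do not tell look-alikes from the thing itself.
- search_frame(camera, name): "at" ([x, y, z] in m, in world coordinates, good to about 4 mm: the middle of the surface that is visible of it).
- tip_of(camera, name): "at" ([x, y, z] in m, in world coordinates, good to about 4 mm: a listed point, or the origin of a listed thing).
The state is a dict: "t": time; "joint_positions": joint angles; "joint_velocities": joint speeds; "tau": joint torques, N m; "ee_pos": TCP position; "tcp_rot": TCP orientation; "wrist_force": force on the tool from outside, world axes, zero at the start; "moment": the same for the moment, N m; "gripper_width": finger opening in m; "grasp_force": force on a finger pad.
Only numpy, scipy, OpenCV 4.12 (cv2) and the standard library are available. Lean on these libraries where they do the work, as an engineer would, in place of code of your own. Each camera call takes 0.05 s, during which the arm holds its last target. There are 200 camera calls.

## Working session

There is one attempt and no reset: what is moved stays moved. The work goes in short steps, each a Python script; the robot and the scene stay as the last script left them, time stands still between calls to the robot, and variables do not carry over. Pictures are saved under pics/ and viewed, at most 10 in all, crops included, and the job is handed in when it is done.

```bash
ls; mkdir -p pics; python3 - <<'E'
from station import env, viewer, search_frame, tip_of
import cv2,numpy as np
ims=[]
for c in("scene","top"):
    p,d=viewer.read_camera(c); ims.append(p); np.savez(f"pics/{c}.npz",p=p,d=d)
    for n in["carton","unit","pad","mat","cup","cup_rim","tape","kit","cutter"]:
        print(c,n,[(np.round(r["at"],3).tolist(),round(r["score"],2)) for r in tip_of(c,n)[:3]])
    i=viewer.camera_info(c);print(np.round(i["eye"],3),np.round(i["rotation"],3).tolist(),i["intrinsics"].tolist() if hasattr(i["intrinsics"],"tolist") else i["intrinsics"],i.keys())
cv2.imwrite("pics/a.png",ims[0][:,:,::-1]);cv2.imwrite("pics/b.png",ims[1][:,:,::-1])
print(env.sense()["t"],np.round(env.sense()["tcp_rot"],2).tolist())
E
```

```text
pics
scene carton [([0.546, -0.25, 0.001], 0.67), ([0.566, 0.01, 0.002], 0.59)]
scene unit [([0.553, 0.017, 0.069], 0.95), ([0.386, -0.105, -0.002], 0.82), ([0.421, 0.082, -0.002], 0.62)]
scene pad [([0.551, 0.297, 0.0], 0.67)]
scene mat [([0.544, -0.255, 0.002], 0.65)]
scene cup [([0.547, -0.25, 0.002], 0.59)]
scene cup_rim [([0.548, -0.249, 0.082], 0.95)]
scene tape [([0.784, 0.12, -0.001], 0.83)]
scene kit [([0.778, -0.128, 0.002], 0.77)]
scene cutter [([0.708, 0.335, 0.001], 0.79)]
[1.113 0.248 0.729] [[-0.395, -0.687, 0.61], [0.919, -0.284, 0.275], [-0.016, 0.669, 0.743]] [[366.580820104213, 0.0, 257.12236062451245], [0.0, 366.580820104213, 192.110256235854], [0.0, 0.0, 1.0]] dict_keys(['intrinsics', 'eye', 'rotation'])
top carton [([0.563, 0.009, 0.003], 0.97)]
top unit [([0.559, 0.015, 0.071], 0.95), ([0.385, -0.106, 0.0], 0.68), ([0.419, 0.081, -0.0], 0.59)]
top pad [([0.55, 0.294, -0.002], 0.82)]
top mat [([0.546, -0.253, 0.003], 0.75), ([0.537, -0.247, 0.032], 0.63)]
top cup [([0.549, -0.251, 0.002], 0.72)]
top cup_rim [([0.549, -0.246, 0.087], 0.86), ([0.546, -0.249, 0.002], 0.43)]
top tape [([0.78, 0.122, 0.0], 0.7)]
top kit [([0.78, -0.128, 0.001], 0.57)]
top cutter [([0.701, 0.33, -0.001], 0.64)]
[0.525 0.018 1.021] [[0.028, 0.995, -0.092], [-1.0, 0.028, -0.007], [-0.005, 0.092, 0.996]] [[427.73448686243455, 0.0, 258.79418253422733], [0.0, 427.73448686243455, 191.65813857729776], [0.0, 0.0, 1.0]] dict_keys(['intrinsics', 'eye', 'rotation'])
1.0 [[0.97, 0.25, -0.0], [0.25, -0.97, -0.0], [-0.0, 0.0, -1.0]]
```

View pics/a.png

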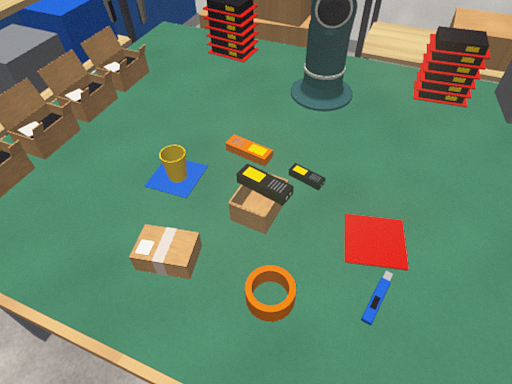

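View pics/b.png

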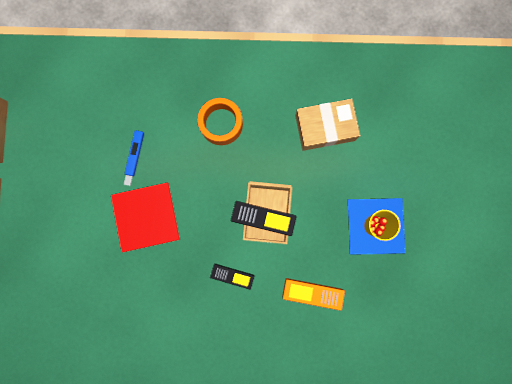

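```bash
cat > h.py <<'E'
import numpy as np,cv2
from station import env, effector, solver, viewer, workorder, search_frame, tip_of
def cloud(c,d):
    i=viewer.camera_info(c);K=np.array(i["intrinsics"]);v,u=np.mgrid[:384,:512]
    P=np.stack([(u-K[0,2])/K[0,0]*d,-(v-K[1,2])/K[1,1]*d,-d],-1)
    return P@np.array(i["rotation"]).T+np.array(i["eye"])
E
python3 - <<'E'
from h import *
z=np.load("pics/top.npz");P=cloud("top",z["d"]);p=z["p"].astype(int)
def rect(name,m):
    q=P[m];r=cv2.minAreaRect((q[:,:2]*1000).astype(np.float32));print(name,m.sum(),[np.round(x,1) for x in r],"z",np.round(np.median(q[:,2]),4))
near=lambda x,y,r:np.hypot(P[...,0]-x,P[...,1]-y)<r
Z=P[...,2]
rect("unit top",near(.557,.015,.1)&(Z>.09))
rect("carton rim",near(.563,.01,.1)&(Z>.06)&(Z<.08))
rect("pad",near(.55,.295,.12)&(p[...,0]>p[...,1]+60))
rect("mat",near(.547,-.25,.11)&(p[...,2]>p[...,0]+40))
rect("rim",near(.548,-.25,.06)&(Z>.078))
E
```

```text
unit top 2128 [array([550.9,  15.4]), array([136. ,  52.3]), np.float64(77.8)] z 0.1015
carton rim 369 [array([568.4,   6. ]), array([ 98., 131.]), np.float64(86.3)] z 0.0696
pad 3459 [array([551.7, 295.8]), array([139.8, 140.3]), np.float64(14.1)] z 0.0059
mat 3065 [array([ 561.3, -261. ]), array([190.9, 172.8]), np.float64(4.4)] z 0.0023
rim 200 [array([ 546.5, -248.2]), array([66.3, 65.6]), np.float64(86.1)] z 0.0871
```

The scene picture shows the large black unit across the carton at about (265,183). The smaller black one (307,175) and the orange one (249,148) are the look-alikes. The top picture shows the unit at (263,218), pad at (146,217), mat at (377,226), and the cup with knobs at (384,225). All of these agree with the networks. Next I move the unit and scan IK for the cup.

```bash
cat >> h.py <<'E'
def down(yaw):
    y=np.array([np.cos(yaw),np.sin(yaw),0]);z=np.array([0,0,-1.]);return np.stack([np.cross(y,z),y,z],1)
E
python3 - <<'E'
from h import *
u=np.array([.555,.0155]);yu=np.radians(-12.2);pd=np.array([.5517,.2958]);yp=np.radians(14.1)
best=None
for s in(0,np.pi):
    a=solver.inverse_kinematics([*u,.2],down(yu+s));b=solver.inverse_kinematics([*pd,.2],down(yp+s))
    if a is not None and b is not None:
        c=max(abs(a[6]),abs(b[6]));print(s,np.round(a,2),np.round(b,2))
        if best is None or c<best[0]:best=(c,s)
s=best[1]
env.reach([*u,.2],down(yu+s))
env.movel([*u,.0755]); print(env.sense()["wrist_force"])
effector.grasp(25); e=env.sense();print(e["gripper_width"],e["grasp_force"],e["t"])
env.movel([*u,.16]); e=env.sense();print(e["gripper_width"],e["grasp_force"],e["wrist_force"])
env.reach([*pd,.12],down(yp+s)); env.movel([*pd,.014],rate=.1);env.movel([*pd,.0118],rate=.02)
print(env.sense()["wrist_force"])
effector.release(); env.movel([*pd,.2],rate=.25)
p,d=viewer.read_camera("top");np.savez("pics/top2.npz",p=p,d=d)
print(env.sense()["t"],[(np.round(r["at"],3),r["score"]) for r in tip_of("top","unit")])
print([(np.round(r["at"],3),r["score"]) for r in tip_of("top","carton")])
cv2.imwrite("pics/c.png",p[:,:,::-1])
E
cat > scan.py <<'E'
from h import *
from scipy.spatial.transform import Rotation as R
C=np.array([.548,-.249,.003]);K=np.array([.566,.008,.0])
def tool(az,pit,flip):
    z=np.array([np.cos(az)*np.cos(pit),np.sin(az)*np.cos(pit),-np.sin(pit)])
    y=np.array([-np.sin(az),np.cos(az),0])*flip
    return np.stack([np.cross(y,z),y,z],1)
gh=.05
for pit in np.radians([0,15,25,35,45]):
  for az in np.radians([-70,-50,-25,0,20]):
    for fl in(1,-1):
      T=tool(az,pit,fl);g=C+[0,0,gh]
      q=solver.inverse_kinematics(g+T[:,2]*.019,T)
      if q is None: continue
      out=[]
      for turn in np.radians([0,-30,-60,30,60,90]):       # yaw of hand before tipping
        for tilt_dir in np.radians(range(0,360,30)):
          ax=np.array([-np.sin(tilt_dir),np.cos(tilt_dir),0])
          ok=True
          for th in np.radians([0,60,100,125]):
            Rt=(R.from_rotvec(ax*th)*R.from_euler('z',turn)).as_matrix()
            cz=Rt[:,2]; rim=K+[0,0,.145]-np.array([np.cos(tilt_dir),np.sin(tilt_dir),0])*.02
            gp=rim-cz*(.085-gh); To=Rt@T
            qq=solver.inverse_kinematics(gp+To[:,2]*.019,To)
            if qq is None: ok=False;break
          if ok: out.append((int(round(np.degrees(turn))),int(round(np.degrees(tilt_dir))),round(float(gp[2]),3),round(float(To[2,2]),2)))
      print(np.degrees(pit),np.degrees(az),fl,np.round(q,2),out)
E
timeout 500 python3 scan.py
```

```text
0 [ 0.47  0.4  -0.71  1.79  0.29  1.06 -0.55] [ 0.09  0.6  -0.92  1.61  0.51  1.18 -0.7 ]
3.141592653589793 [ 0.82  0.7  -1.32  1.78  0.72  1.25  2.24] [ 0.26  0.84 -1.33  1.6   0.83  1.37  2.22]
[ 0.60835198 -0.1836661   0.59706944]
0.044723250399076216 25.000163912773132 5.4417
0.04426189127818169 24.999243021011353 [ 0.51924402  0.95254355 -2.68249545]
[-0.06447649 -0.55679926 -2.67612703]
10.4917 [(array([0.554, 0.295, 0.008]), 0.75), (array([ 0.387, -0.102,  0.002]), 0.75), (array([0.418, 0.083, 0.   ]), 0.71)]
[(array([0.563, 0.006, 0.002]), 0.9)]
0.0 -70.0 1 [-0.23  1.14  0.01  2.08  1.69  1.57 -1.65] [(0, 0, 0.165, -0.28), (0, 30, 0.165, 0.14), (0, 60, 0.165, 0.53), (0, 90, 0.165, 0.77), (0, 180, 0.165, 0.28), (0, 210, 0.165, -0.14), (0, 270, 0.165, -0.77), (0, 300, 0.165, -0.81), (0, 330, 0.165, -0.63), (-30, 0, 0.165, 0.14), (-30, 30, 0.165, 0.53), (-30, 180, 0.165, -0.14), (-30, 210, 0.165, -0.53), (-30, 240, 0.165, -0.77), (-30, 270, 0.165, -0.81), (30, 0, 0.165, -0.63), (30, 30, 0.165, -0.28), (30, 120, 0.165, 0.77), (30, 210, 0.165, 0.28), (30, 240, 0.165, -0.14), (30, 
[... 9619 characters left out ...]
1), (-30, 30, 0.165, 0.42), (-30, 60, 0.165, 0.75), (-30, 180, 0.165, 0.29), (-30, 210, 0.165, -0.12), (-30, 270, 0.165, -0.63), (-30, 300, 0.165, -0.6), (-60, 0, 0.165, 0.42), (-60, 30, 0.165, 0.75), (-60, 150, 0.165, 0.29), (-60, 180, 0.165, -0.12), (-60, 210, 0.165, -0.46), (-60, 240, 0.165, -0.63), (-60, 270, 0.165, -0.6), (90, 0, 0.165, -0.46), (90, 30, 0.165, -0.63), (90, 60, 0.165, -0.6), (90, 150, 0.165, 0.42), (90, 180, 0.165, 0.75), (90, 270, 0.165, 0.66), (90, 300, 0.165, 0.29), (90, 330, 0.165, -0.12)]Traceback (most recent call last):
  File "scan.py", line 24, in <module>
    qq=solver.inverse_kinematics(gp+To[:,2]*.019,To)
ValueError: time passes only in moves, steps and waits
```

The unit now lies on the pad (network position 0.554, 0.295). Next is the cup: a side grasp pitched 20° down, then lift.

```bash
cat >> h.py <<'E'
from scipy.spatial.transform import Rotation as R
C=np.array([.547,-.249,.003]);K=np.array([.565,.008,.0]);GH=.05;M=np.array([.5455,-.2535,.003])
def tool(az,pit,flip):
    z=np.array([np.cos(az)*np.cos(pit),np.sin(az)*np.cos(pit),-np.sin(pit)])
    y=np.array([-np.sin(az),np.cos(az),0])*flip
    return np.stack([np.cross(y,z),y,z],1)
AZ,PIT=np.radians(-35),np.radians(20)
def pour(turn,tdir,th,lip,fl):
    """tool pose (TCP, R) with cup yawed by turn, then tipped th towards tdir, lower lip point at lip"""
    T=tool(AZ,PIT,fl);d=np.array([np.cos(tdir),np.sin(tdir),0])
    Rt=R.from_rotvec(np.cross([0,0,1],d)*th)
    cz=Rt.apply([0,0,1]);ld=Rt.apply(d)                 # cup axis, lip direction
    rim=lip-ld*.034; To=(Rt*R.from_euler('z',turn)).as_matrix()@T
    return rim-cz*(.085-GH)+To[:,2]*.019,To
def check(fl,turn,tdir,lip):
    return [solver.inverse_kinematics(*pour(turn,tdir,np.radians(t),lip,fl)) for t in(0,45,80,105,125)]
E
python3 - <<'E'
from h import *
lip=K+[-.025,.0,.13]
for fl in(1,-1):
    T=tool(AZ,PIT,fl);g=C+[0,0,GH]
    q=[solver.inverse_kinematics(g+T[:,2]*s+[0,0,h],T) for s,h in((-.1,.12),(-.1,0),(.019,0))]
    print(fl,[None if a is None else np.round(a,2).tolist() for a in q])
    for turn,td in((-45,0),(-45,-15),(-30,10),(-15,20),(-60,-20),(-45,180),(-60,180),(-15,180),(30,180)):
        q=check(fl,np.radians(turn),np.radians(td),lip if abs(td)<90 else K+[.025,0,.13])
        print(turn,td,[None if a is None else np.round(a,2).tolist() for a in q])
E
```

```text
1 [None, None, None]
-45 0 [[-0.47, 0.86, -0.25, 1.94, 1.1, 1.55, -1.33], [-0.25, 0.9, -0.47, 1.77, 0.97, 1.81, -0.52], [-0.57, 0.92, 0.05, 1.63, 0.7, 1.78, 0.3], [-0.93, 1.13, 0.66, 1.55, 0.43, 1.7, 1.07], [-0.88, 1.19, 0.6, 1.49, 0.52, 1.81, 1.37]]
-45 -15 [[-0.49, 0.87, -0.25, 1.92, 1.09, 1.56, -1.33], [-0.15, 0.84, -0.55, 1.75, 0.9, 1.73, -0.5], [-0.3, 0.86, -0.21, 1.53, 0.6, 1.83, 0.27], [-0.95, 1.29, 1.1, 1.41, -0.07, 1.81, 1.47], None]
-30 10 [[-0.47, 0.82, -0.3, 2.12, 1.32, 1.49, -1.41], [-0.22, 0.82, -0.54, 1.94, 1.12, 1.69, -0.49], [-0.38, 0.85, -0.27, 1.75, 0.91, 1.78, 0.23], [-0.54, 0.93, -0.01, 1.64, 0.81, 1.84, 0.74], [-0.83, 1.07, 0.43, 1.58, 0.66, 1.75, 1.28]]
-15 20 [[-0.46, 0.8, -0.31, 2.31, 1.57, 1.44, -1.5], [-0.18, 0.73, -0.59, 2.11, 1.27, 1.56, -0.46], [-0.27, 0.79, -0.45, 1.89, 1.06, 1.72, 0.24], [-0.54, 0.85, -0.06, 1.75, 0.9, 1.73, 0.77], [-0.97, 1.05, 0.57, 1.68, 0.63, 1.57, 1.36]]
-60 -20 [[-0.45, 0.92, -0.21, 1.74, 0.91, 1.66, -1.29], [-0.34, 0.89, -0.23, 1.6, 0.69, 1.78, -0.45], [-0.68, 1.0, 0.43, 1.45, 0.31, 1.82, 0.51], None, None]
-45 180 [[-0.42, 0.94
[... 2050 characters left out ...]
11, 1.79, 1.32, 1.66, 0.56], [-0.77, 1.12, 0.22, 1.74, 1.24, 1.74, 0.15], [-0.81, 1.18, 0.3, 1.69, 1.14, 1.79, -0.16]]
-60 180 [[-0.35, 1.02, -0.23, 1.47, 1.03, 1.74, 2.02], [-0.48, 0.91, -0.1, 1.67, 1.16, 1.56, 1.24], [-0.61, 0.9, 0.01, 1.8, 1.26, 1.55, 0.57], [-0.62, 0.95, -0.01, 1.83, 1.33, 1.68, 0.08], [-0.59, 1.01, -0.07, 1.82, 1.35, 1.83, -0.31]]
-15 180 [[-1.53, 1.56, 1.3, 2.15, -0.64, 0.26, -2.71], [-1.24, 1.35, 0.73, 2.04, 1.33, 1.03, 1.01], [-1.18, 1.57, 0.77, 1.8, 1.07, 1.36, 0.69], [-1.09, 1.65, 0.82, 1.6, 0.91, 1.62, 0.48], [-1.02, 1.7, 0.9, 1.45, 0.76, 1.79, 0.3]]
30 180 [None, [-0.96, 1.63, 0.63, 2.21, 1.99, 1.74, 0.58], [-1.03, 1.96, 0.85, 1.79, 1.37, 1.75, 0.62], None, None]
```

```bash
python3 - <<'E'
import h
from h import *
f=lambda a:None if a is None else np.round(a,2).tolist()
for az,pit in((-50,22),(-50,28),(-60,22),(-60,28)):
  h.AZ,h.PIT=np.radians([az,pit])
  for fl in(1,-1):
    T=tool(h.AZ,h.PIT,fl);g=C+[0,0,GH]
    print("G",az,pit,fl,[f(solver.inverse_kinematics(g+T[:,2]*s+[0,0,z],T)) for s,z in((-.1,.1),(-.1,0),(.019,0),(.019,.15))])
    for ha,td in((-80,0),(-90,180)) if fl==1 else ((-80,180),(-95,180)):
        q=check(fl,np.radians(ha-az),np.radians(td),K+[-.025 if td==0 else .025,0,.13])
        print(ha,td,[f(a) for a in q])
E
```

```text
G -50 22 1 [None, None, [0.15, 0.87, -0.22, 2.37, 2.25, 1.37, -1.53], [0.26, 0.45, -0.36, 2.41, 2.08, 1.15, -1.21]]
-80 0 [[-0.45, 0.84, -0.27, 1.94, 1.1, 1.53, -1.32], [-0.23, 0.89, -0.48, 1.75, 0.95, 1.81, -0.51], [-0.56, 0.93, 0.05, 1.61, 0.68, 1.8, 0.31], [-0.91, 1.15, 0.66, 1.53, 0.42, 1.74, 1.07], [-0.89, 1.23, 0.65, 1.47, 0.49, 1.82, 1.41]]
-90 180 [[-0.39, 0.97, -0.19, 1.56, 1.04, 1.63, -1.1], [-0.48, 0.9, -0.13, 1.74, 1.25, 1.56, -1.94], [-0.49, 0.94, -0.16, 1.81, 1.4, 1.71, -2.62], [-1.4, 1.48, 1.1, 1.87, 0.51, 0.91, -2.53], [-1.49, 1.8, 1.31, 1.84, 0.13, 0.92, -2.55]]
G -50 22 -1 [None, None, [-0.46, 0.93, 0.43, 2.41, 2.27, 0.99, 1.22], [-0.05, 0.42, -0.01, 2.43, 2.09, 1.03, 1.84]]
-80 180 [[-0.23, 0.97, -0.45, 1.68, 1.29, 1.7, 1.97], [-0.56, 0.93, -0.06, 1.81, 1.35, 1.55, 1.17], [-0.71, 1.03, 0.12, 1.82, 1.34, 1.64, 0.54], [-0.78, 1.12, 0.22, 1.77, 1.27, 1.72, 0.13], [-0.82, 1.19, 0.3, 1.71, 1.17, 1.79, -0.17]]
-95 180 [[-0.21, 1.05, -0.45, 1.47, 1.14, 1.83, 1.97], [-0.49, 0.88, -0.1, 1.7, 1.16, 1.52, 1.24], [-0.58, 0.89, -0.03, 1.82, 1.31, 1.56, 0.54], [-0.6, 0.95, -0.05
[... 3188 characters left out ...]
.54, 1.88, 1.31, 1.9, 0.14, 0.83, -2.59]]
G -60 28 -1 [[-0.55, 0.33, 0.21, 2.41, 1.49, 1.0, 2.04], [-0.93, 0.73, 0.65, 2.44, 1.63, 0.66, 1.64], [-0.82, 1.05, 0.85, 2.34, 2.18, 0.43, 1.09], [-0.98, 0.67, 1.1, 2.36, 1.77, 0.38, 1.84]]
-80 180 [[-0.04, 1.01, -0.72, 1.69, 1.39, 1.78, 1.98], [-0.56, 0.87, -0.06, 1.89, 1.39, 1.45, 1.15], [-0.73, 1.0, 0.13, 1.91, 1.42, 1.57, 0.49], [-0.8, 1.11, 0.23, 1.85, 1.34, 1.69, 0.08], [-0.84, 1.21, 0.3, 1.77, 1.23, 1.78, -0.22]]
-95 180 [[-0.12, 1.02, -0.56, 1.5, 1.16, 1.8, 1.97], [-0.3, 0.85, -0.35, 1.77, 1.31, 1.56, 1.18], [-0.47, 0.86, -0.19, 1.9, 1.45, 1.6, 0.48], [-0.52, 0.95, -0.15, 1.92, 1.5, 1.77, -0.01], [-0.64, 1.04, -0.01, 1.9, 1.43, 1.82, -0.38]]
```

```bash
sed -i 's/^AZ,PIT=.*/AZ,PIT=np.radians(-60),np.radians(22)/' h.py; python3 - <<'E'
from h import *
T=tool(AZ,PIT,1);g=C+[0,0,GH]
env.movel([.5517,.2958,.28],rate=.3)
env.reach(g-T[:,2]*.1+[0,0,.1],T)
env.movel(g-T[:,2]*.1,rate=.2)
env.movel(g+T[:,2]*.019,rate=.12); print(env.sense()["wrist_force"],env.sense()["joint_positions"])
effector.grasp(20); e=env.sense();print(e["gripper_width"],e["grasp_force"],e["wrist_force"],e["t"])
env.movel(g+T[:,2]*.019+[0,0,.15],rate=.12); e=env.sense();print(e["gripper_width"],e["grasp_force"],e["wrist_force"],e["t"])
p,d=viewer.read_camera("scene");cv2.imwrite("pics/d.png",p[:,:,::-1])
print([(np.round(r["at"],3),r["score"]) for n in("cup","cup_rim") for r in tip_of("scene",n)])
E
```

```text
[-0.18637246  0.96895304  0.6497791 ] [ 0.12090062  0.87182069 -0.28129871  2.27794636  2.00300149  1.3747413
 -1.46385926]
0.06129522096765923 19.46098033542512 [-0.15691673  1.20220487  1.47585332] 15.0333
0.061195046717342584 19.569055561696587 [ 0.08354035 -0.27699492 -1.50019737] 16.4333
[(array([ 0.546, -0.247,  0.152]), 0.65), (array([ 0.545, -0.246,  0.236]), 0.68)]
```

View pics/d.png

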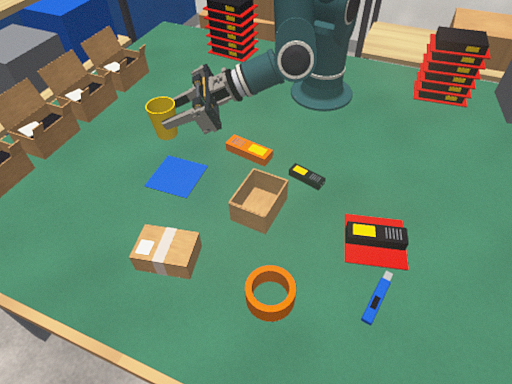

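The picture shows the cup held upright at (162,118), the carton clear at (258,198) and the unit flat on the pad (377,235). The wrist weight of about 0.152 kg matches the cup with six knobs. Pouring next.

```bash
cat > pour.py <<'E'
from h import *
K=np.array([.564,.0075,0]);turn=np.radians(-20)
S=[(0,.24),(25,.21),(50,.175),(70,.14),(80,.137),(90,.135),(97,.135),(105,.135),(115,.135),(125,.135)]
P=[pour(turn,0,np.radians(t),K+[-.025,0,z],1) for t,z in S]
env.reach(*P[0])
for (t,z),p in zip(S[1:],P[1:]):
    env.movel(p[0],p[1],rate=.08 if t<72 else .05)
    e=env.sense();print(t,round(e["t"],2),np.round(e["wrist_force"],1),round(e["grasp_force"],1))
env.pause(.5)
p,d=viewer.read_camera("scene");cv2.imwrite("pics/e.png",p[:,:,::-1])
E
python3 pour.py
```

```text
25 18.19 [ 0.1  0.5 -0.9] 19.6
50 18.77 [-0.7  0.9 -1.8] 19.6
70 19.27 [-0.4 -0.3 -1.4] 19.5
80 19.62 [ 0.1 -0.8 -0.7] 19.5
90 19.96 [-1.3  0.1 -0.9] 19.5
97 20.25 [ 0.1 -0.4 -1.2] 19.5
105 20.56 [-1.  -0.5 -1.3] 19.5
115 20.91 [-0.1 -0.5 -0.2] 19.5
125 21.25 [-0.2 -0.4 -1. ] 19.5
```

View pics/e.png

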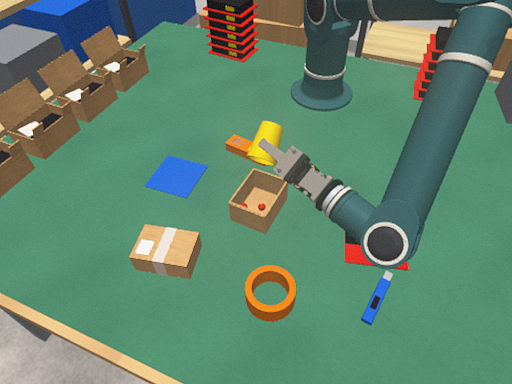

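The picture shows the cup tipped over the carton (265,145), with knobs visible inside at (262,207) and (244,206). I check the weight and the count from above.

```bash
python3 - <<'E'
from h import *
e=env.sense();print(e["wrist_force"],e["ee_pos"],e["t"])
a,_=viewer.read_camera("top");w,_=viewer.read_camera("wrist")
c=cv2.resize(a[150:280,180:340],None,fx=3,fy=3,interpolation=cv2.INTER_CUBIC)
w=cv2.resize(w,None,fx=.6,fy=.6)
o=np.zeros((max(c.shape[0],w.shape[0]),c.shape[1]+w.shape[1],3),np.uint8);o[:c.shape[0],:c.shape[1]]=c;o[:w.shape[0],c.shape[1]:]=w
print(o.shape);cv2.imwrite("pics/f.png",o[:,:,::-1])
E
```

```text
[-0.36294475 -1.15851293 -1.31891628] [ 0.52223687 -0.00985696  0.18454249] 21.8
(390, 787, 3)
```

View pics/f.png

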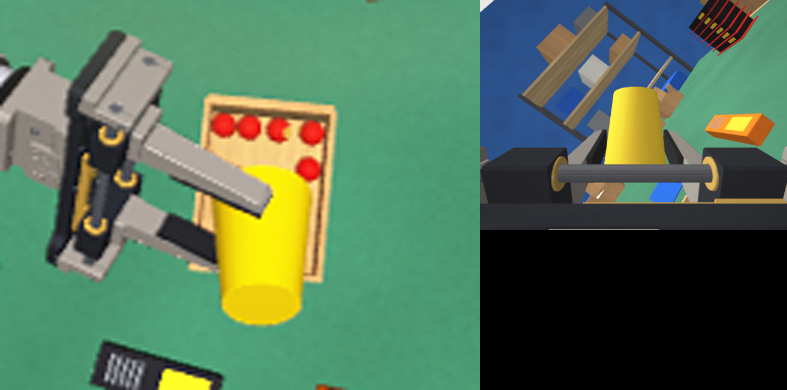

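Five knobs show in the carton; the sixth is probably under the cup. I return the cup to upright and look again.

```bash
cat > back.py <<'E'
from h import *
K=np.array([.564,.0075,0]);turn=np.radians(-20)
for t,z in [(105,.135),(85,.14),(65,.16),(45,.19),(20,.22),(0,.24)]:
    env.movel(*pour(turn,0,np.radians(t),K+[-.025,0,z],1),rate=.1)
T=tool(AZ,PIT,1);g=M+[0,0,GH]+T[:,2]*.019
env.reach(g+[0,0,.15],T);env.pause(.3)
e=env.sense();print(e["t"],e["wrist_force"],e["gripper_width"])
a,_=viewer.read_camera("top")
print([(np.round(r["at"],3),round(r["score"],2)) for n in("cup","cup_rim","knob0","mat") for r in tip_of("top",n)])
c=cv2.resize(a[150:280,200:430],None,fx=3,fy=3,interpolation=cv2.INTER_CUBIC)
cv2.imwrite("pics/g.png",c[:,:,::-1])
E
python3 back.py
```

```text
26.9417 [ 0.45633532  0.72541906 -0.99928675] 0.06144171773870931
[(array([ 0.549, -0.252,  0.149]), 0.81), (array([ 0.549, -0.255,  0.236]), 0.65), (array([ 0.546, -0.255,  0.151]), 0.25), (array([ 0.617, -0.03 ,  0.012]), 0.58), (array([0.572, 0.014, 0.012]), 0.51), (array([0.618, 0.018, 0.014]), 0.5), (array([ 0.588, -0.03 ,  0.014]), 0.46), (array([ 0.615, -0.007,  0.015]), 0.43), (array([0.622, 0.038, 0.016]), 0.39), (array([ 0.545, -0.254, -0.002]), 0.62)]
```

View pics/g.png

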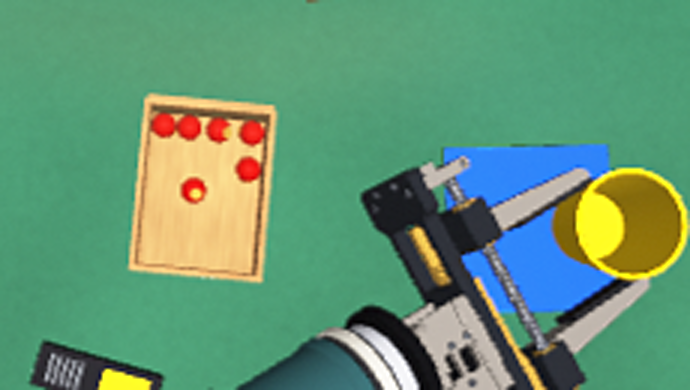

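The picture shows all six knobs in the carton, with the last at (194,190), and the cup empty over the mat. Setting it down.

```bash
python3 - <<'E'
from h import *
T=tool(AZ,PIT,1);g=M+[0,0,GH]+T[:,2]*.019
env.movel(g+[0,0,.01],rate=.12);env.movel(g+[0,0,.001],rate=.03)
for k in range(4):
    e=env.sense();print(e["wrist_force"],e["ee_pos"][2])
    if e["wrist_force"][2]>1.5:break
    env.movel(g+[0,0,-.0007*k],rate=.01)
effector.release();env.pause(.3)
env.movel(g-T[:,2]*.13,rate=.12);env.movel(g-T[:,2]*.13+[0,0,.12],rate=.2)
print(env.sense()["t"])
p,_=viewer.read_camera("scene");cv2.imwrite("pics/i.png",p[:,:,::-1])
print([(n,np.round(r["at"],3),round(r["score"],2)) for n in("cup","cup_rim","unit","pad","mat") for r in tip_of("scene",n)[:1]])
E
```

```text
[ 1.29974603 -0.35164593 -0.52141686] 0.046745350281208034
[-1.00483677  1.35611051  1.40564183] 0.04615959098257738
[-1.96868562  1.79179327  5.30013735] 0.04612629062901914Traceback (most recent call last):
  File "<stdin>", line 9, in <module>
station.PlanningError: the arm cannot follow that straight line within its joint ranges
```

```bash
python3 - <<'E'
from h import *
T=tool(AZ,PIT,1);g=M+[0,0,GH]+T[:,2]*.019
for s in(.119,.11,.1,.09,.08):
    try: env.movel(g-T[:,2]*s,rate=.12);print(s);break
    except env.PlanningError: pass
b=env.sense()["ee_pos"]
for h in(.12,.08,.04):
    try: env.movel(b+[0,0,h],rate=.2);print(h);break
    except env.PlanningError: pass
print(env.sense()["t"],env.sense()["ee_pos"])
p,_=viewer.read_camera("scene");cv2.imwrite("pics/i.png",p[:,:,::-1])
print([(n,np.round(r["at"],3),round(r["score"],2)) for n in("cup","cup_rim","unit","pad","mat") for r in tip_of("scene",n)[:1]])
E
```

```text
0.119
0.12
33.5583 [ 0.49891527 -0.17309107  0.2098626 ]
[('cup', array([ 0.542, -0.251,  0.003]), 0.95), ('cup_rim', array([ 0.545, -0.248,  0.088]), 0.69), ('unit', array([0.549, 0.298, 0.004]), 0.91), ('pad', array([ 0.55 ,  0.295, -0.   ]), 0.7), ('mat', array([ 0.544, -0.255,  0.001]), 0.64)]
```

View pics/i.png

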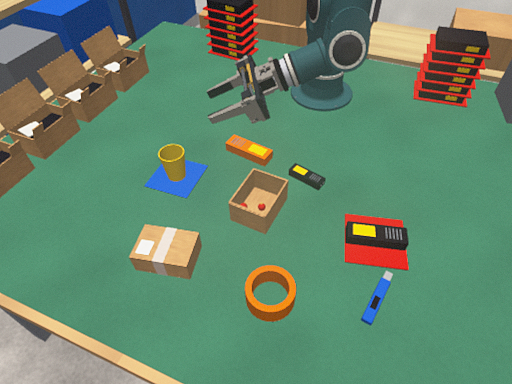

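The picture shows the cup upright on the mat (174,162), the unit flat on the pad (377,235), knobs in the carton, and the arm clear.

```bash
python3 -c "
from station import workorder
print(workorder.finish_job())"
```

```text
the job is handed in; nothing more can be done
None
```

I handed the job in at about 34 s of the 72 s allowed: the device lies flat on the red pad, all six knobs are in the carton, and the empty cup stands upright on its blue mat, though the hand-in call returned no verdict.

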